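# Close the cross-threaded cap of a coolant tank

## Task

Two coolant tanks stand ready for packing, but the blue cap is only perched on its thread. Turn the blue cap back (anticlockwise) until its bar lines up with the green marks and let it drop down onto the neck, then screw it forward (clockwise) until its bar lines up with the red marks, and let go. Leave the black cap as it is.

Things in the scene. Friction and masses are not known exactly. Their poses are not given: they have to be found in the camera images.
- blue_cap_bar (a point): Centre (half-way up, 16 mm above the disc) of the bar on the loose blue cap: disc 64 mm across, 6 mm thick, skirt 18 mm deep below; upright bar on top 52 long, 16 thick, 32 mm high, white stripe along it. x along the bar, z up. Starts perched on the thread, bar 38 to 66 degrees clockwise (from above) of the green marks; drops only with the bar within about 10 degrees of them.
- tank_a_neck (a point): Rim centre of the neck under the blue cap, 150 mm above the table; z up, x along the red marks (closed); the green marks (drop) lie 50 degrees anticlockwise of x, seen from above. The bar point is 31.5 mm above this while perched, 22 mm once dropped or closed. After dropping, the cap turns clockwise 50 degrees to red; a hard stop comes about 13 degrees beyond.
- tank_a: The blue cap's tank, left or right: off-white, 170 x 140 mm, flat top 115 mm above the table, immovable in a steel cradle. Origin on the table under the neck's axis, axes as the neck's. On its top round the neck are painted two red dashes (+x and -x) and two green dashes (50 and 230 degrees from x), 36 to 58 mm from the axis.
- black_cap_bar (a point): Centre of the bar of the black cap, same shape, closed on the other, identical tank. To be left alone.
Not all that is in view belongs to the job. Leave any turquoise or yellow look-alike of the part that bears blue_cap_bar alone.

How it is judged:
On the way:
1. the blue cap, turned back to the green marks, has dropped onto the neck (z of blue_cap_bar in the frame of tank_a_neck below 0.026 m and angle between the x axis of blue_cap_bar and the x axis of tank_a_neck, either way round above 0.5 rad), for 0.1 s.
At the end, for the whole second after the job is handed in: The blue cap sits down on its neck (within 4 mm of fully down, within 10 mm of the neck's centre, within 8 degrees of upright), its bar within 17 degrees of the red marks, released and at rest (z of blue_cap_bar in the frame of tank_a_neck below 0.026 m and angle between the x axis of blue_cap_bar and the x axis of tank_a_neck, either way round below 0.3 rad and horizontal distance between blue_cap_bar and tank_a_neck below 0.01 m and angle between blue_cap_bar's own z axis and vertical below 0.15 rad and linear speed of blue_cap below 0.02 m/s); the robot touches nothing.
It fails at once if the robot pushes on the black cap with more than 3 N, or the black cap moves more than 10 mm (distance of black_cap_bar from where it was at the start of the episode above 0.01 m or contact force between any of the fingers, the arm and black_cap above 3 N).
It also fails if it takes over 35 s, if anything falls off the work surface, if the arm or the gripper's body presses on something with over 40 N, if the wrist force passes 120 N, or if a joint passes its speed limit or range.

## Robot

A 7-joint arm with a two-finger parallel gripper is mounted at the origin on the work surface. World frame = base frame: x ahead of the robot, y to its left, z up, the work surface at z = 0. Lengths are in m, angles in rad, forces in N, time in s.
With the tool pointing down it reaches from about 0.425 to 1.025 m from the base axis. Payload 9.4 kg.
Tool frame: the origin (TCP) lies midway between the tips of the shut fingers; the grasp point (between the pads) lies 19 mm behind it; x points along the fingers, y is the direction in which the jaws open and shut, and the axes are right-handed (so a half turn about x gives the same grasp; the last joint's range is limited). The gripper opens to 85 mm and grips with 20 to 120 N. Pads are 22 mm wide; open, the fingers measure 114 mm over their backs; the gripper's body (76 mm by 85 mm) begins 54 mm behind the grasp point. The pads swing forward as they close: fully open they stand 13 mm farther back than shut.
Start: joints at [-0.077, 0.599, -0.003, 1.599, 0.002, 0.943, -0.08], TCP at [0.725, -0, 0.207] pointing down, gripper open.
Joint ranges: [-2.57, 2.57], [-0.35, 1.97], [-1.29, 1.29], [0.11, 2.56], [-1.05, 4.19], [0.11, 1.86], [-2.63, 2.63]. Speed limits (rad/s): [2.22, 2.22, 3.01, 3.01, 3.14, 3.14, 3.14].

## Interface

Orientations are given as a rotation vector (axis times angle).
In Python, from plant import robot gives the robot as it stands. Calls block until the motion is done:
- robot.reach(position, orientation): joint-space move of the TCP to a pose.
- robot.line_to(position, rotation=None, max_speed=0.15): straight line of the TCP; rotation=None keeps the orientation; max_speed is the mean speed in m/s.
- robot.movej(angles): joint-space move.
- robot.gripper_to(opening, newtons=None): finger opening in m; newtons is the grip in N (None keeps the last); returns when the fingers have stopped.
- robot.pause(seconds).
- robot.solve_ik(position, orientation): joint angles nearest the present ones, or None.
- robot.get_state(): the state.
- robot.get_image(name): name is "scene" or "side" or "wrist"; returns a dict with "img" (480x640x3 uint8, blue, green, red), "fovy" (degrees; the focal length in pixels is half the picture's height over the tangent of half this angle, whatever the lens; pixels are square), "cx", "cy" (the principal point, pixels), "k1" (the pictures are not rectified: a ray, as slopes to the right and down, at radius r is drawn at 1 + k1 r^2 times it, then the intrinsics apply), "xyz" and "attitude" of the camera in the world; the wrist camera has in their place "T_tool_cam" (4x4, takes a point from camera to tool coordinates, whose origin is the TCP and whose axes are the tool frame's). Camera axes: x right, y down, z forward; pixel columns grow to the right and rows downward; lengths in m; the calibration is good to about 2 mm. A picture is of the moment at which its call begins: read the wrist's pose just before it. There is no depth.
A pose or a line that the arm cannot do raises robot.IKError and nothing moves.
- robot.finish_job(): hands the job in, once; it reports no verdict.
The state is a dict: "clock": time; "qpos": joint angles; "joint_vel": joint speeds; "joint_torque": joint torques, N m; "position": TCP position; "tool_rot": TCP orientation; "force": force on the tool from outside, world axes, zero at the start; "wrist_torque": the same for the moment, N m; "gripper_width": finger opening in m.
Only numpy, scipy, OpenCV 4.12 (cv2) and the standard library are available. Lean on these libraries where they do the work, as an engineer would, in place of code of your own. Each camera call takes 0.05 s, during which the arm holds its last target.

## Working session

There is one attempt and no reset: what is moved stays moved. The work goes in short steps, each a Python script; the robot and the scene stay as the last script left them, time stands still between calls to the robot, and variables do not carry over. Pictures are saved under pics/ and viewed, and the job is handed in when it is done.

```bash
mkdir -p pics; ls; python3 - <<'E'
from plant import robot
import cv2
for n in("scene","side","wrist"):
    d=robot.get_image(n); cv2.imwrite(f"pics/{n}0.png",d["img"])
    print(n,{k:v for k,v in d.items() if k!="img"})
s=robot.get_state(); print(s["clock"],s["position"],s["tool_rot"],s["gripper_width"])
E
```

```text
pics
scene {'fovy': 52.63931677970275, 'cx': 325.58751452387406, 'cy': 237.92251268934285, 'k1': 0.0026287475807952885, 'xyz': array([1.16259969, 0.13418605, 0.83534452]), 'attitude': array([-1.69284825, -1.92363287,  0.71531418])}
side {'fovy': 46.03367907464534, 'cx': 315.1111953638701, 'cy': 232.9066084993439, 'k1': -0.09733994500454249, 'xyz': array([ 0.08281968, -0.77506944,  0.74388977]), 'attitude': array([-2.08618005,  0.56130189, -0.29744656])}
wrist {'fovy': 66.84978271568788, 'cx': 321.06307591095083, 'cy': 238.8362225159683, 'k1': -0.07139932923468481, 'T_tool_cam': array([[-1.94550081e-04, -3.17416933e-01,  9.48286061e-01,
        -1.67288131e-01],
       [ 9.99999971e-01,  7.12972817e-05,  2.29024815e-04,
        -1.62228993e-04],
       [-1.40306573e-04,  9.48286078e-01,  3.17416910e-01,
        -8.10287093e-02],
       [ 0.00000000e+00,  0.00000000e+00,  0.00000000e+00,
         1.00000000e+00]])}
0.15 [ 7.24622135e-01 -3.65736817e-05  2.06808531e-01] [ 1.20847764  1.21000563 -1.21010434] 0.08606804940816033
```

View pics/scene0.png

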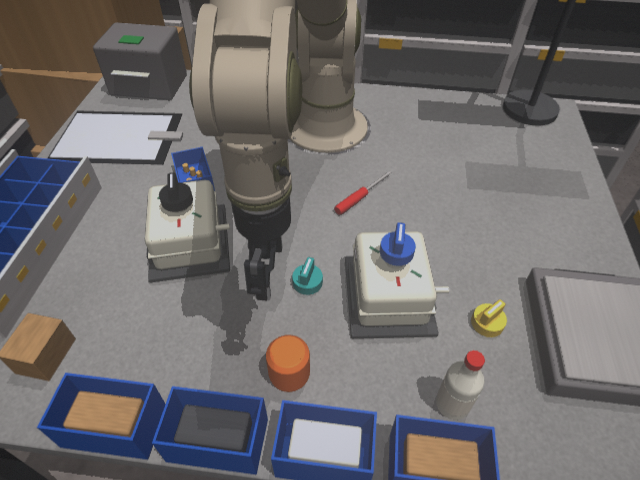

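View pics/side0.png

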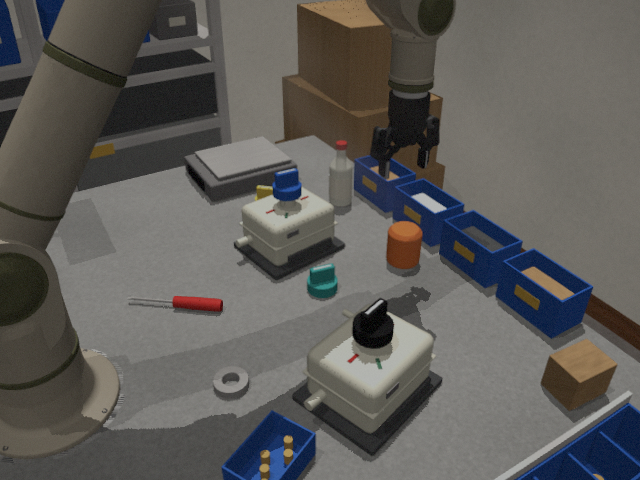

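View pics/wrist0.png

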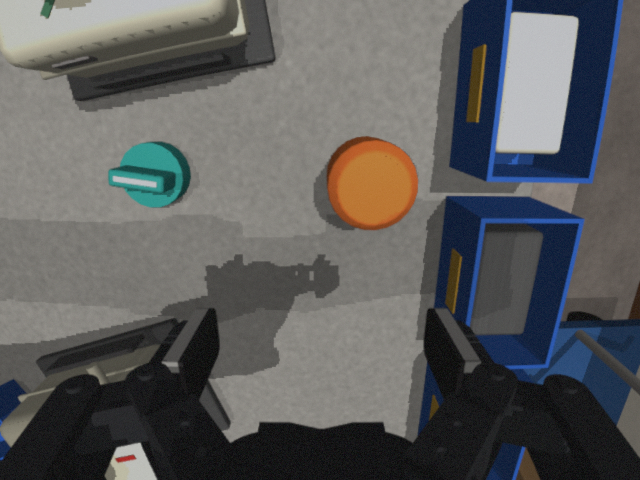

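The blue cap is on the tank at scene (398,250), left of the robot. The turquoise and yellow caps are decoys, and the black cap is on the right tank. Next: a rough position by rays, then a wrist view from closer up.

```bash
cat > h.py <<'E'
import numpy as np, cv2
from scipy.spatial.transform import Rotation as R
def cam(d,s=None):
    if "T_tool_cam" in d:
        T=np.eye(4);T[:3,:3]=R.from_rotvec(s["tool_rot"]).as_matrix();T[:3,3]=s["position"]
        T=T@d["T_tool_cam"]; return T[:3,3],T[:3,:3]
    return np.array(d["xyz"]),R.from_rotvec(d["attitude"]).as_matrix()
def ray(d,uv,s=None):
    c,Rm=cam(d,s); f=240/np.tan(np.radians(d["fovy"])/2)
    p=np.array([(uv[0]-d["cx"])/f,(uv[1]-d["cy"])/f]); q=p.copy()
    for _ in range(20): q=p/(1+d["k1"]*(q@q))
    v=Rm@np.array([q[0],q[1],1]); return c,v/np.linalg.norm(v)
def plane(d,uv,z,s=None):
    c,v=ray(d,uv,s); return c+v*(z-c[2])/v[2]
def tri(rs):
    A=sum(np.eye(3)-np.outer(v,v) for c,v in rs); b=sum((np.eye(3)-np.outer(v,v))@c for c,v in rs)
    return np.linalg.solve(A,b)
E
python3 - <<'E'
from plant import robot
from h import *
sc=robot.get_image("scene");sd=robot.get_image("side")
print("tri disc",tri([ray(sc,(397,249)),ray(sd,(287,190))]))
for uv,n in(((416,273),'g1'),((375,249),'g2'),((398,281),'r1')): print(n,plane(sc,uv,.115))
for uv in((397,224),(405,224),(393,248),(402,248)): print(plane(sc,uv,.1975))
for n,d,b in(("scene",sc,(340,210,460,340)),("side",sd,(225,150,355,280))):
    x0,y0,x1,y1=b; cv2.imwrite(f"pics/{n}z.png",cv2.resize(d["img"][y0:y1,x0:x1],None,fx=4.6,fy=4.6,interpolation=cv2.INTER_CUBIC))
s=robot.get_state(); print(R.from_rotvec(s["tool_rot"]).as_matrix().round(2))
E
```

```text
tri disc [0.57102215 0.20267581 0.14977263]
g1 [0.59539412 0.24271852 0.115     ]
g2 [0.54695578 0.16350957 0.115     ]
r1 [0.6183717 0.2098054 0.115    ]
[0.55323078 0.19623348 0.1975    ]
[0.55129862 0.21056142 0.1975    ]
[0.61108361 0.1908488  0.1975    ]
[0.60901935 0.20627294 0.1975    ]
[[-0.  1.  0.]
 [-0.  0. -1.]
 [-1. -0.  0.]]
```

View pics/scenez.png

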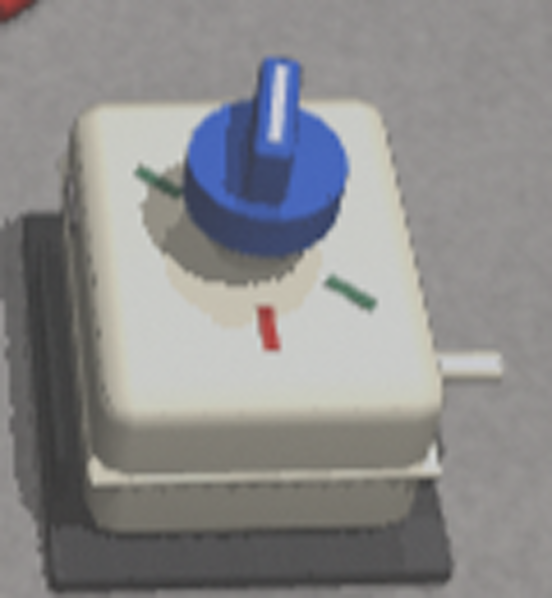

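View pics/sidez.png

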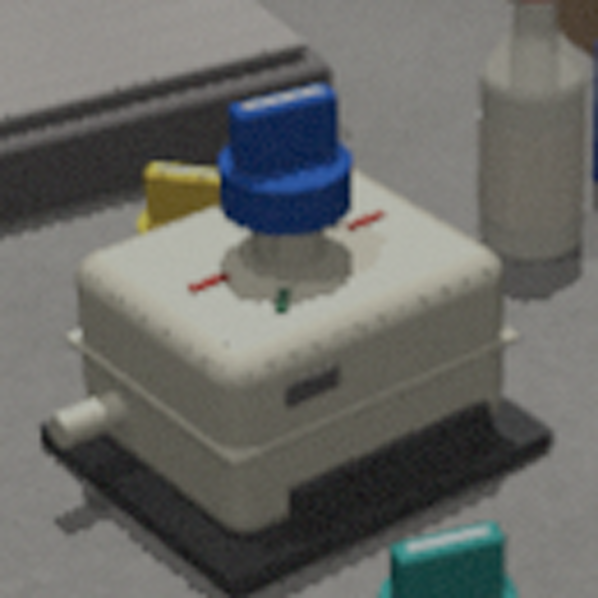

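```bash
cat >> h.py <<'E'
def rot(deg): # tool down, jaw axis y along world azimuth deg
    t=np.radians(deg);y=np.array([np.cos(t),np.sin(t),0]);x=np.array([0,0,-1.]);return R.from_matrix(np.c_[x,y,np.cross(x,y)]).as_rotvec()
E
python3 - <<'E'
from plant import robot
from h import *
th=-90
z=R.from_rotvec(rot(th)).as_matrix()[:,2]
p=np.array([.571,.203,.31])-.019*z
for t in(-95,-90,-30,-20): 
    q=robot.solve_ik([.571,.203,.17],rot(t)); print(t,None if q is None else np.round(q,2))
robot.reach(p,rot(th)); 
s=robot.get_state(); d=robot.get_image("wrist"); cv2.imwrite("pics/w1.png",d["img"])
import pickle; pickle.dump((d,s),open("w1.pkl","wb")); print(s["clock"],s["position"],np.round(s["qpos"],2))
E
```

```text
-95 [-0.73  0.53  0.44  1.94 -0.33  0.74 -1.76]
-90 [-0.71  0.53  0.41  1.93 -0.31  0.74 -1.69]
-30 [-0.52  0.5   0.12  1.92 -0.09  0.72 -0.87]
-20 [-0.49  0.5   0.08  1.92 -0.06  0.72 -0.73]
1.7583 [0.59016665 0.20259579 0.30986752] [-0.73  0.4   0.44  1.74 -0.19  1.04 -1.79]
```

View pics/w1.png

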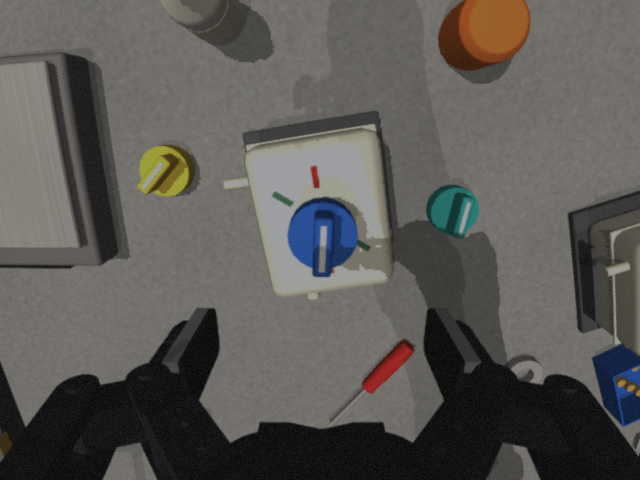

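The wrist view shows the blue cap at (323,234). The bar runs nearly up-down, the red dashes are at (315,177) and below the cap, and the green dashes are at (283,199) and (363,246). I'll measure these with masks.

```bash
python3 - <<'E'
from h import *; import pickle
d,s=pickle.load(open("w1.pkl","rb")); im=d["img"]
hsv=cv2.cvtColor(im,cv2.COLOR_BGR2HSV); H,S,V=cv2.split(hsv)
roi=np.zeros(H.shape,bool); roi[140:290,245:395]=1
def comps(m,n):
    k,l,st,c=cv2.connectedComponentsWithStats((m&roi).astype(np.uint8)); out=[]
    for i in range(1,k):
        if st[i,4]>=n: out.append((st[i,4],c[i],np.argwhere(l==i)[:,::-1]))
    return out
g=comps((H>40)&(H<95)&(S>70)&(V>30),12); r=comps(((H<8)|(H>172))&(S>120),6)
for nm,L in(("g",g),("r",r)):
    for a,c,px in L:
        P=np.array([plane(d,u,.115,s)[:2] for u in px]); e=np.linalg.svd(P-P.mean(0))[2][0]
        print(nm,a,c.round(1),P.mean(0).round(4),"axis",np.degrees(np.arctan2(e[1],e[0])).round(1),"len",np.ptp(P@e).round(4))
blue=(H>100)&(H<130)&(S>110)
B=comps(blue,200)
for a,c,px in B: print("blue",a,c)
cm=np.zeros(H.shape,np.uint8); 
px=max(B,key=lambda b:b[0])[2]; hull=cv2.convexHull(px.astype(np.int32)); cv2.fillConvexPoly(cm,hull,1)
w=(cm>0)&(S<90)&(V>90)
W=comps(w,15)
for a,c,px in W:
    P=np.array([plane(d,u,.1975,s)[:2] for u in px]); e=np.linalg.svd(P-P.mean(0))[2][0]
    t=P@e; 
    print("white",a,c.round(1),P.mean(0).round(4),((t.max()+t.min())/2-P.mean(0)@e).round(4),"axis",np.degrees(np.arctan2(e[1],e[0])).round(1),"len",np.ptp(t).round(4))
# disc top ellipse from hull projected on z=.1655
P=np.array([plane(d,u,.1655,s)[:2] for u in hull[:,0]]); print(P.round(3).tolist())
cv2.imwrite("pics/w1z.png",cv2.resize(im[150:290,245:395],None,fx=4,fy=4,interpolation=cv2.INTER_NEAREST))
cv2.imwrite("pics/w1m.png",cv2.resize((w*255).astype(np.uint8)[150:290,245:395],None,fx=4,fy=4,interpolation=cv2.INTER_NEAREST))
E
```

```text
g 86 [282.  198.7] [0.5935 0.2415] axis -120.7 len 0.0202
g 46 [362.5 245. ] [0.5437 0.158 ] axis -122.1 len 0.0134
r 110 [314.7 176.7] [0.6157 0.2083] axis -171.0 len 0.021
r 8 [331.5 270.5] [0.5144 0.1905] axis -179.3 len 0.0035
blue 3637 [322.17789387 233.36678581]
white 322 [322.3 249.1] [0.5691 0.2009] 0.0002 axis 177.6 len 0.0403
white 35 [308.5 268.1] [0.5524 0.2123] -0.001 axis -132.8 len 0.0122
white 20 [335.2 267.4] [0.553  0.1901] -0.0004 axis 130.8 len 0.0067
[[0.564, 0.169], [0.557, 0.173], [0.552, 0.175], [0.547, 0.18], [0.532, 0.195], [0.532, 0.208], [0.552, 0.227], [0.561, 0.231], [0.567, 0.232], [0.575, 0.232], [0.579, 0.231], [0.585, 0.229], [0.589, 0.227], [0.593, 0.224], [0.6, 0.218], [0.602, 0.212], [0.604, 0.208], [0.605, 0.2], [0.605, 0.198], [0.604, 0.192], [0.601, 0.185], [0.599, 0.183], [0.593, 0.177], [0.586, 0.174], [0.581, 0.172], [0.579, 0.171], [0.57, 0.169]]
```

View pics/w1z.png

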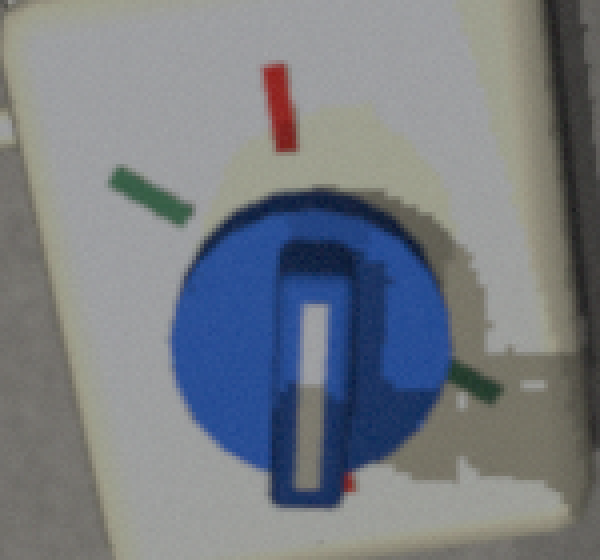

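All the measurements agree: the neck is at (0.5693, 0.2011) from both dashes, and the bar centre is at (0.5691, 0.2009). Red is at 9°, green at 59° and the bar at −2.4°, so it needs to turn back 61.4°, which is within the stated range. Next is the grasp.

```bash
python3 - <<'E'
from plant import robot
from h import *
import pickle
c=[.5692,.201]; b=-92.4
robot.reach([*c,.23],rot(b)); f=lambda t:(lambda s:print(t,round(s["clock"],2),np.round(s["position"],4),s["force"].round(1),s["wrist_torque"].round(2),round(s["gripper_width"],4)))(robot.get_state())
f("above")
robot.line_to([*c,.172],max_speed=.1); f("down")
robot.gripper_to(0.0,40); f("grip")
d=robot.get_image("side"); cv2.imwrite("pics/s2.png",cv2.resize(d["img"][120:290,200:400],None,fx=3,fy=3))
E
```

```text
above 2.23 [0.5697 0.2006 0.2302] [1.2 0.8 0.9] [ 0.02 -0.05 -0.  ] 0.0858
down 2.97 [0.5698 0.201  0.1727] [ 0.4 -0.6  0.7] [ 0.02  0.03 -0.01] 0.0853
grip 3.63 [0.5693 0.2011 0.1722] [0.8 0.6 3.9] [0.07 0.12 0.01] 0.0136
```

View pics/s2.png

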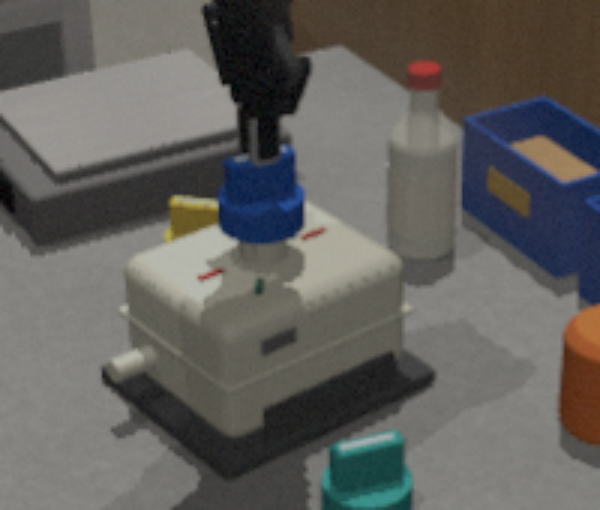

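The fingers hold the bar on its faces at a width of 13.6 mm, and the cap is still upright and perched. Now I turn it back in small steps.

```bash
python3 - <<'E'
from plant import robot
from h import *
c=[.5692,.201]; b=-92.4
f=lambda t:(lambda s:print(t,round(s["clock"],2),np.round(s["position"],4),s["force"].round(1),s["wrist_torque"].round(2),round(s["gripper_width"],4)))(robot.get_state())
for a in (10,20,30,40,50,61.4):
    robot.line_to([*c,.172],rot(b+a)); f(a)
    s=robot.get_state()
    if np.linalg.norm(s["force"])>40: break
d=robot.get_image("side"); cv2.imwrite("pics/s3.png",cv2.resize(d["img"][120:290,200:400],None,fx=3,fy=3))
E
```

```text
10 4.01 [0.5695 0.201  0.1722] [0.  0.9 2.7] [0.06 0.02 0.03] 0.0136
20 4.33 [0.5694 0.201  0.1721] [0.  0.6 4.6] [0.02 0.02 0.01] 0.0138
30 4.66 [0.5694 0.201  0.1721] [0.4 0.4 4.3] [ 0.02 -0.09  0.03] 0.0133
40 4.98 [0.5692 0.201  0.172 ] [1.2 0.8 5.7] [ 0.04 -0.07  0.05] 0.0135
50 5.31 [0.5687 0.2008 0.1715] [-0.   0.5 -0.7] [-0.02  0.02  0.01] 0.0132
61.4 5.66 [0.569  0.2008 0.1717] [-0.2  0.9 -0.8] [-0.   -0.02 -0.02] 0.0131
```

View pics/s3.png

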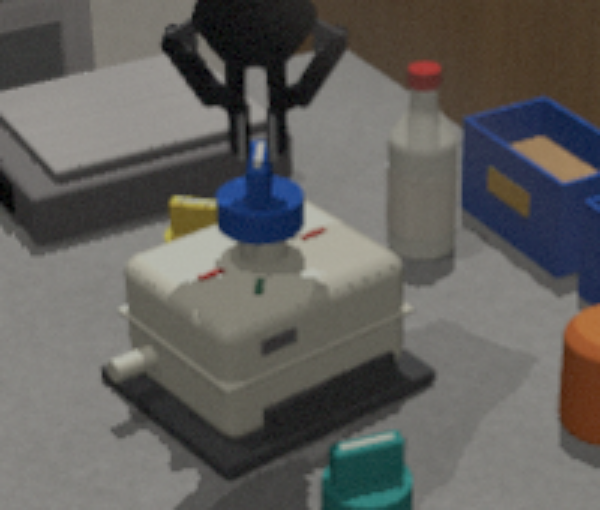

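At about 50° of turn the vertical force went from +5 N to −0.8 N, so the thread's support has gone and the gripper carries the cap. I'll release and check the drop.

```bash
python3 - <<'E'
from plant import robot
from h import *
robot.gripper_to(.085); robot.pause(.2)
print(robot.get_state()["clock"])
d=robot.get_image("side"); cv2.imwrite("pics/s4.png",cv2.resize(d["img"][120:290,200:400],None,fx=3,fy=3))
E
```

```text
6.6
```

View pics/s4.png

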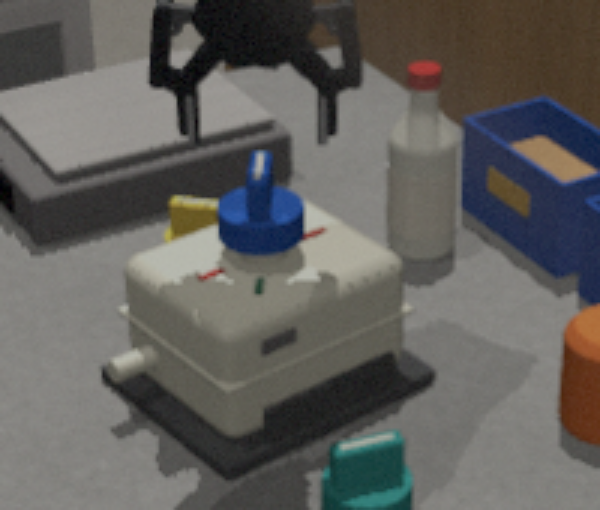

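The cap has dropped about 4 raw pixels, roughly 9 mm, as it should, and it is level. I'll regrasp 9.5 mm lower and screw it forward 50°.

```bash
python3 - <<'E'
from plant import robot
from h import *
c=[.5692,.201]; b=-31.
f=lambda t:(lambda s:print(t,round(s["clock"],2),np.round(s["position"],4),s["force"].round(1),s["wrist_torque"].round(2),round(s["gripper_width"],4)))(robot.get_state())
robot.line_to([*c,.1625],rot(b),max_speed=.05); f("down")
robot.gripper_to(0,40); f("grip")
for a in (10,20,30,40,50):
    robot.line_to([*c,.1625],rot(b-a)); f(a)
    s=robot.get_state()
    if np.linalg.norm(s["force"])>40 or abs(s["wrist_torque"][2])>3: break
robot.pause(.2); robot.gripper_to(.085); f("open")
z=R.from_rotvec(rot(b-50)).as_matrix()[:,2]
robot.line_to([*c,.23]); robot.reach(np.r_[c,.31]-.019*z,rot(b-50)); robot.pause(.2)
s=robot.get_state();d=robot.get_image("wrist");f("up")
import pickle; pickle.dump((d,s),open("w5.pkl","wb")); cv2.imwrite("pics/w5.png",d["img"])
d=robot.get_image("side"); cv2.imwrite("pics/s5.png",cv2.resize(d["img"][120:290,200:400],None,fx=3,fy=3))
E
```

```text
down 6.99 [0.5689 0.2009 0.1619] [-0.8  0.2 -0.2] [0.03 0.01 0.01] 0.0848
grip 7.66 [0.5692 0.2011 0.1627] [-0.8  0.9  2.3] [0.03 0.26 0.02] 0.0137
10 7.98 [0.5695 0.2011 0.1626] [ 1.1 -0.5  2. ] [-0.12 -0.12 -0.02] 0.0136
20 8.31 [0.5694 0.201  0.1626] [1.  0.  2.2] [-0.07 -0.2  -0.02] 0.0135
30 8.63 [0.5693 0.2009 0.1626] [ 0.9 -1.1  3. ] [-0.11 -0.19  0.  ] 0.0135
40 8.96 [0.5693 0.201  0.1626] [ 0.5 -0.6  4.1] [-0.19 -0.14 -0.04] 0.0132
50 9.28 [0.5693 0.201  0.1626] [ 0.1 -0.6  4.8] [-0.25 -0.09 -0.01] 0.0134
open 10.18 [0.5692 0.201  0.1625] [0.1 0.5 0.8] [-0.    0.02  0.01] 0.0848
up 11.45 [0.5871 0.2039 0.3085] [-0.3  0.5  0. ] [0.03 0.01 0.03] 0.0852
```

View pics/w5.png

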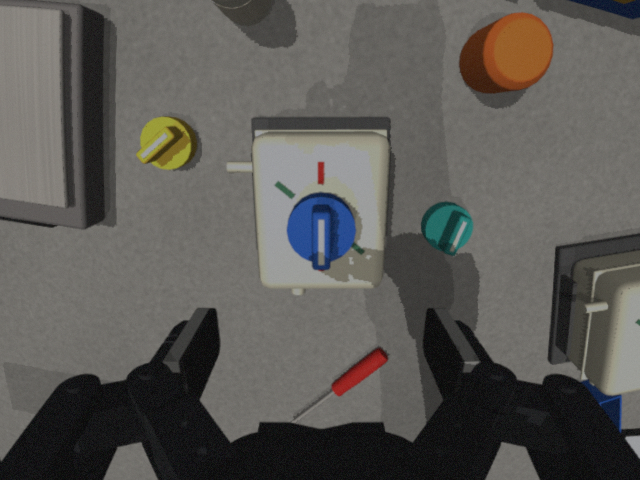

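View pics/s5.png

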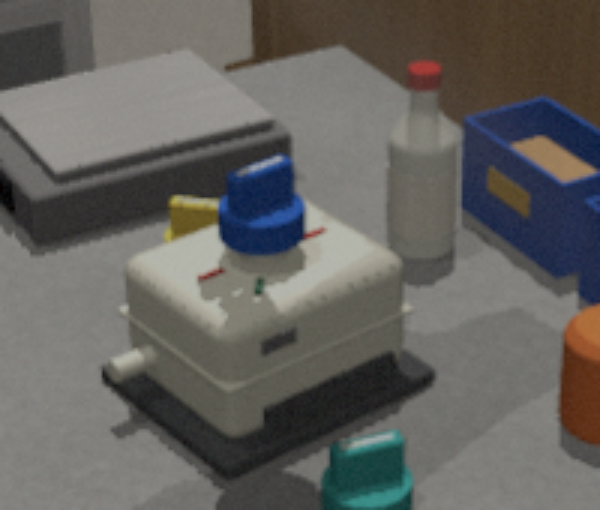

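In the wrist view the bar stripe (321,243) lines up with the red dash (321,172). The side view shows the cap down and level. One numeric check, then I hand in.

```bash
python3 - <<'E'
from h import *; import pickle
from plant import robot
d,s=pickle.load(open("w5.pkl","rb")); im=d["img"]
H,S,V=cv2.split(cv2.cvtColor(im,cv2.COLOR_BGR2HSV))
def m(mask,b,z):
    x0,y0,x1,y1=b; px=np.argwhere(mask[y0:y1,x0:x1])[:,::-1]+[x0,y0]
    P=np.array([plane(d,u,z,s)[:2] for u in px]); e=np.linalg.svd(P-P.mean(0))[2][0]
    print(len(px),P.mean(0).round(4),(np.degrees(np.arctan2(e[1],e[0]))%180).round(1),np.ptp(P@e).round(4))
m((S<90)&(V>90),(312,215,330,268),.188)
m(((H<8)|(H>172))&(S>120),(305,155,335,190),.115)
q=robot.get_state(); print(q["clock"],q["gripper_width"])
robot.finish_job()
E
```

```text
327 [0.5688 0.2005] 7.9 0.0428
128 [0.6159 0.2082] 9.0 0.0207
11.5 0.08475563725805735
the job is handed in; nothing more can be done
```

The blue cap is screwed closed on its neck and released, and I handed the job in at 11.5 s; no verdict is reported.

- **Turning back:** I gripped the bar at 40 N and turned the cap 61.4° anticlockwise to the green marks. When I opened the fingers, it dropped about 9 mm onto the neck, estimated from the side camera.
- **Screwing forward:** I regripped 9.5 mm lower, turned the cap 50° clockwise to the red marks, let go and backed away.
- **Last checks:** The bar is at 7.9° and the red marks at 9.0°, about 1° apart. The bar centre is within 1 mm of the neck axis I had measured, and the side view shows the cap down and level.
- **Forces and black cap:** Forces at the wrist stayed below about 6 N in all my readings. The robot never went near the black cap.

No check failed or disagreed.

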